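# Push a drilled block home in a cam-lock jig

## Robot

A 6-joint arm with a two-finger parallel gripper is mounted at the origin on the work surface; the furniture and walls round the work are solid. World frame = base frame: x ahead of the robot, y to its left, z up, the work surface at z = 0. Lengths are in m, angles in rad, forces in N, time in s.
With the tool pointing down it reaches from about 0.35 to 0.975 m from the base axis. Payload 4.9 kg.
Tool frame: the origin (TCP) lies midway between the tips of the shut fingers; the grasp point (between the pads) lies 19 mm behind it; z points along the fingers, y is the direction in which the jaws open and shut (so a half turn about z gives the same grasp; the last joint's range is limited). The gripper opens to 85 mm and grips with 20 to 120 N. Pads are 22 mm wide; open, the fingers measure 114 mm over their backs; the gripper's body (76 mm by 85 mm) begins 54 mm behind the grasp point. The pads swing forward as they close: fully open they stand 13 mm farther back than shut.
Start: joints at [1.207, 0.053, 1.613, -0, 1.476, -0.119], TCP at [0.151, 0.606, 0.231] pointing down, gripper open.
Joint ranges: [-3.01, 3.01], [-1.01, 2.22], [0.06, 2.58], [-1.02, 4.17], [0.09, 2.62], [-3.14, 3.14]. Speed limits (rad/s): [2.57, 2.57, 3.14, 3.14, 3.14, 3.14].

## Interface

Orientations are given as a unit quaternion [w, x, y, z].
In Python, from plant import state, grab_frame, camera_params, job_done, boxes_of gives the robot as it stands.
- The arm moves only by the tool step_arm, never from a script. Its argument "steps" is a list of rows, each a list of 4 numbers: the shift along the tool's x, y, z in mm, then the turn about the tool's z in degrees. A call has 1 to 8 rows; each row shifts and turns the pose as measured when the row begins, along the tool's axes as they then stand; what a row does not reach is not made up. A row lasts 1/10 s, in which the tool goes at most 50 mm and 8.59 degrees, less where a joint would pass 70% of its speed; a pose out of reach is approached as far as the arm can. A call is refused whole if a number of a shift passes 50 or a number of a turn 8.59, either way. A call with a gripper value outside its range is refused whole. "claw" is the opening in per cent of the stroke, from 0 (shut) to 100 (fully open), set as the call begins (left out, the last holds). The fingers move at their own pace and stop on an object; the grip force is fixed at half the most. Time passes only in rows, so rows that do not move let the fingers close. It gives the time, the measured TCP pose, the force and the opening at its end, in the units of the state.
- state(): the state, without advancing time (a new reading comes with each control period).
- grab_frame(name): name is "scene" or "top" or "wrist"; returns (picture, depth): 384x512x3 uint8, red, green, blue; 384x512 float32, m along the optical axis (not along the pixel's ray), 0 where there is no reading.
- camera_params(name): a dict with "mtx" (3x3 intrinsics, pixels), "extrinsics" (4x4, takes a point from camera to world coordinates); the wrist camera has in their place "T_tool_cam" (4x4, takes a point from camera to tool coordinates, whose origin is the TCP and whose axes are the flange's). Camera axes: x right, y down, z forward; pixel columns grow to the right and rows downward; lengths in m; the calibration is good to about 2 mm. The wrist camera is an equidistant fisheye: a pixel r from the principal point sees the ray r / f radians off the axis. A picture is of the moment at which its call begins: read the wrist's pose just before it. camera_params takes no time and is no camera call.
- job_done(): hands the job in, once; it reports no verdict.
Trained networks look in the newest picture that a camera, given by its name, has taken for a name from the list of things; names that differ only in an ending like _2 or _b are one class to them, and where a whole thing is asked for, a point or a joint stands for the part that bears it (a point fixed in the world has none). Each returns a list of dicts, best first, with "p" (0 to 1); they miss things now and then, are a little off and sometimes report something else, mostly with a low value. They report only what shows in the picture. A call takes as long as a camera call. They do not tell look-alikes from the thing itself.
- boxes_of(camera, label): "box" ([left, top, width, height] in pixels, round what is visible of it).
The state is a dict: "time": time; "joint_pos": joint angles; "joint_vel": joint speeds; "joint_efforts": joint torques, N m; "tool_pos": TCP position; "tool_rot": TCP orientation; "contact_force": force on the tool from outside, world axes, zero at the start; "ft_torque": the same for the moment, N m; "gripper_width": opening from 0.0 (shut) to 1.0 (fully open).
Only numpy, scipy, OpenCV 4.12 (cv2) and the standard library are available. Lean on these libraries where they do the work, as an engineer would, in place of code of your own. Each camera call takes 0.05 s, during which the arm holds its last target. There are 200 camera calls.

## Task

Load the dark drilled steel block into the jig by pushing it along the table, never lifting it: it belongs in the corner between the long back fence and the end stop, hard up against both. Once it sits there, push the red-handled cam lever all the way round until the cam locks the block against the fence. Leave the bolt, the nut and the tube ring that stand around the jig where they are.

Things in the scene. Friction and masses are not known exactly. Their poses are not given: they have to be found in the camera images.
- drilled_block: Dark steel block with a burred hole in its top, loose on the table, 0.82 kg nominally. 50 mm along its x, 62 mm along its y, 36 mm high; origin at the centre of its underside. Starts in front of the left part of the back fence, turned up to 0.4 rad from square to it.
- jig: Steel jig welded to the table, place and yaw vary. Origin on the table in its corner: x = 0 is the back fence's face, +x points through the fence away from the work; y = 0 is the end stop's face, +y runs along the fence to its open left end. The end stop is a bar at y -18 to 0, x -46 to -4 mm, 30 mm high. The block slides on the bare table inside the jig.
- back_fence: The jig's long steel bar; same origin and axes as jig. Oiled bar at x 0 to 18, y -20 to 205 mm, 30 mm high; left of it a fixed 9 mm thick plate with a hole lies on the table. The cam stands in front of the corner; with the lever open it leaves a lane 60 to 64 mm wide along the fence, so the block goes in from the open left end towards -y, its 50 mm side across the lane.
- seat (a point): Where the block's origin lies when the block is home: x = -25, y = 31, z = 0 mm in the jig's frame, with the block's axes parallel to the jig's.
- lever_pivot (a point): Vertical axis of the cam lever, at x -86, y 31 mm in the jig's frame, 38 mm above the table; the bolt head on it ends 47 mm above the table. The cam is a 24 mm radius disc set 12 mm off this axis, 8 to 30 mm above the table.
- lever_grip (a point): Centre of the lever's red grip, 90 mm out from the pivot and 34 mm above the table; it moves with the lever. The grip is a round level bar 19 mm thick from 55 to 117 mm out; between the grip and the cam the lever is a flat bar 18 mm wide.
- cam_lever (a joint): Cam lever angle, 0 (open) to 1.83 rad (locked, at its limit), growing clockwise seen from above. Seen in the jig's frame the lever points at heading 3.32 rad minus this value (from +x towards +y): open to -x, locked to +y. Starts at 0 to 0.3. Stays where left; needs about 3 N at the grip, 10 to 20 N over the last 0.3 rad where the cam wedges on the block.
- bolt: Bystander: hex bolt 28x24x55 mm standing on its head to the right of the end stop; origin under its centre.
- tube_ring: Bystander: rusty short tube ring, 43 mm across, 26 mm high, standing to the right of the cam; origin under its centre.
- nut: Bystander: dark hex nut 40x34x18 mm lying in front of the jig, on the robot's side of the lever's sweep; origin under its centre.
Not all that is in view belongs to the job. Leave any blue or orange look-alike of the drilled_block alone.

How it is judged:
On the way, in this order (a step that is already met when the one before it is completed fails the run):
1. the block sits in the corner, square against back fence and end stop (x of drilled_block in the frame of seat between -0.003 and 0.003 m and y of drilled_block in the frame of seat between -0.003 and 0.003 m and angle between the x axis of drilled_block and the x axis of back_fence, either way round below 0.05 rad), for 0.2 s.
2. the cam lever is swung fully round (value of joint cam_lever above 1.65 rad), for 0.2 s.
At the end, for the whole second after the job is handed in: The block lies flat and at rest in the corner of the jig, within 3 mm of the back fence and of the end stop and square to within 0.05 rad; the cam lever stands at more than 1.65 rad and the cam presses the block on the fence with more than 4 N (all of step 1 and value of joint cam_lever above 1.65 rad and contact force between drilled_block and back_fence above 4 N and linear speed of drilled_block below 0.01 m/s and height (world z) of drilled_block below 0.004 m); the robot touches nothing.
It fails at once if the block is lifted or tipped (height (world z) of drilled_block above 0.01 m or angle between drilled_block's own z axis and vertical above 0.2 rad).
It fails at once if the bolt, the tube ring or the nut is pushed away or knocked over (distance of any of bolt, tube_ring, nut from where it was at the start of the episode above 0.015 m or angle between bolt's own z axis and vertical above 0.3 rad).
It also fails if it takes over 67 s, if anything falls off the work surface, if the arm or the gripper's body presses on something with over 40 N, if the wrist force passes 120 N, or if a joint passes its speed limit or range.

## Working session

There is one attempt and no reset: what is moved stays moved. The work goes in short steps, Python scripts to look and compute and a tool call to move; the robot and the scene stay as the last step left them, time stands still between calls to the robot, and variables do not carry over. Pictures are saved under pics/ and viewed, about 8 in all and at most 12, crops included, and the job is handed in when it is done.

Besides the shell and the picture viewer there is one more tool, called after "Call:" as name([rows], argument=value, ...), one row to a line, values as JSON. step_arm: Moves the arm, as the interface text tells. Its arguments: {"type":"object","properties":{"steps":{"type":"array"},"claw":{"type":"number"}},"required":["steps"]}

```bash
mkdir -p pics; ls
python3 - <<'E'
from plant import *
import cv2,numpy as np
np.set_printoptions(precision=4,suppress=True)
print(state())
for n in ["top","scene"]:
    im,d=grab_frame(n); cv2.imwrite(f"pics/{n}0.png",im[:,:,::-1]); np.save(f"{n}0.npy",d)
    p=camera_params(n); print(n,p["mtx"],p["extrinsics"])
    for l in ["drilled_block","jig","lever_grip","bolt","nut","tube_ring"]:
        print(l,boxes_of(n,l)[:3])
E
```

```text
pics
{'time': 0.0, 'joint_pos': array([ 1.207 ,  0.0534,  1.6143, -0.    ,  1.476 , -0.119 ]), 'joint_vel': array([ 0.0022,  0.0002,  0.0005, -0.0002, -0.0005, -0.0001]), 'joint_efforts': array([ -0.0018, -39.3661, -37.0184,  -0.0002,   0.0069,   0.    ]), 'tool_pos': array([0.1513, 0.6058, 0.23  ]), 'tool_rot': array([-0.0002,  0.1221,  0.9925, -0.001 ]), 'contact_force': array([ 0.1693, -1.066 ,  0.918 ]), 'ft_torque': array([-0.0295, -0.0132, -0.0032]), 'gripper_width': 0.9974391541674633}
top [[423.8939   0.     254.4139]
 [  0.     423.8939 187.7605]
 [  0.       0.       1.    ]] [[ 0.0235 -0.9954  0.0933  0.3212]
 [-0.9995 -0.0254 -0.0193 -0.2493]
 [ 0.0215 -0.0928 -0.9954  1.048 ]
 [ 0.      0.      0.      1.    ]]
drilled_block [{'box': [254.4, 253.6, 31.4, 27.0], 'p': 0.8}, {'box': [203.3, 143.7, 31.0, 27.4], 'p': 0.56}]
jig [{'box': [189.0, 112.9, 92.7, 92.1], 'p': 0.6}]
lever_grip [{'box': [247.8, 144.7, 21.9, 55.7], 'p': 0.85}, {'box': [187.9, 110.9, 97.3, 93.3], 'p': 0.28}]
bolt [{'box': [295.9, 113.2, 11.1, 16.2], 'p': 0.62}, {'box': [247.6, 146.5, 21.2, 54.6], 'p': 0.57}]
nut []
tube_ring [{'box': [298.7, 145.2, 19.9, 22.4], 'p': 0.73}]
scene [[426.3456   0.     255.5138]
 [  0.     426.3456 193.0529]
 [  0.       0.       1.    ]] [[ 0.846  -0.2963  0.4432  0.0425]
 [-0.5331 -0.4807  0.6962 -0.8524]
 [ 0.0068 -0.8253 -0.5647  0.5561]
 [ 0.      0.      0.      1.    ]]
drilled_block [{'box': [189.6, 183.5, 29.8, 30.0], 'p': 0.97}, {'box': [249.0, 173.9, 35.1, 29.8], 'p': 0.85}, {'box': [162.9, 244.9, 35.9, 42.1], 'p': 0.81}]
jig [{'box': [246.6, 160.1, 101.3, 68.4], 'p': 0.67}]
lever_grip [{'box': [249.3, 196.7, 52.7, 31.4], 'p': 0.85}]
bolt [{'box': [348.0, 204.2, 15.9, 25.0], 'p': 0.81}]
nut [{'box': [213.8, 229.3, 16.4, 16.6], 'p': 0.62}, {'box': [247.2, 198.1, 54.4, 30.9], 'p': 0.15}]
tube_ring []
```

Run:
```python
import cv2
a=cv2.imread("pics/top0.png")[90:290,160:340]
cv2.imwrite("pics/a.png",cv2.resize(a,None,fx=3,fy=3,interpolation=cv2.INTER_CUBIC))
b=cv2.imread("pics/scene0.png")[130:300,140:390]
cv2.imwrite("pics/b.png",cv2.resize(b,None,fx=3,fy=3,interpolation=cv2.INTER_CUBIC))
```

```text
(no output)
```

View pics/a.png

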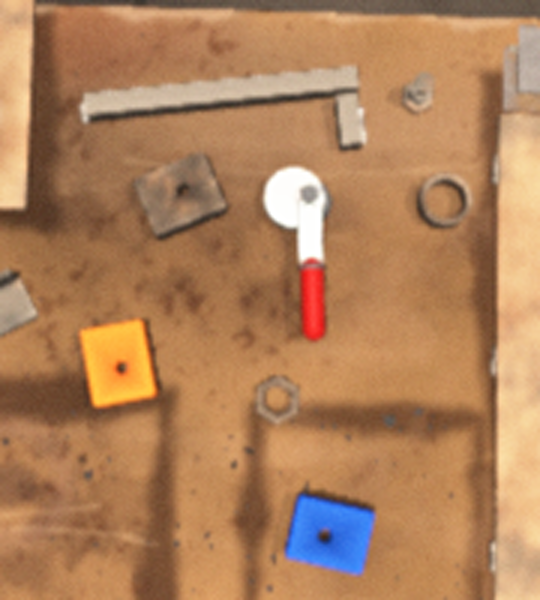

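View pics/b.png

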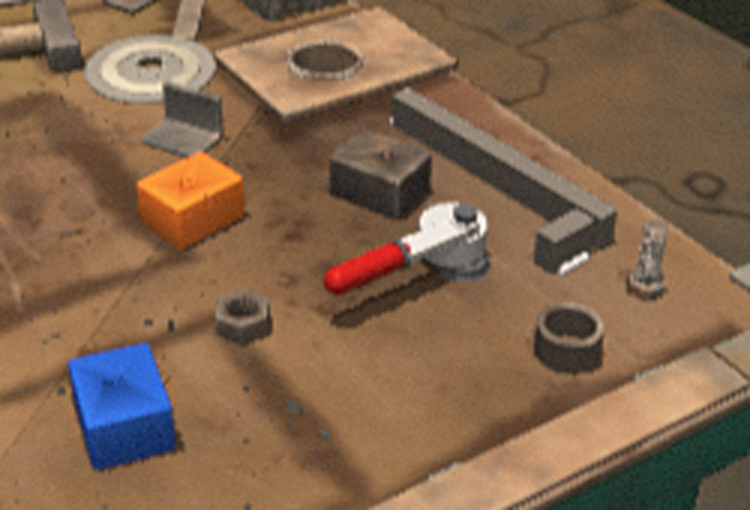

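The top crop shows the block at about (182,195), the fence from (85,105) to (355,75), the end stop at (348,120), the pivot at (309,194), the grip end at (313,335), the nut at (277,399), the bolt at (418,92) and the ring at (443,200). The orange and blue blocks are decoys. The block's long side already lies roughly along the fence. Next I fit poses from the depth.

```bash
cat > h.py <<'E'
import numpy as np,cv2
from plant import *
np.set_printoptions(precision=4,suppress=True)
def cloud(n,d):
    p=camera_params(n);K=p["mtx"];T=p["extrinsics"]
    v,u=np.indices(d.shape)
    P=np.stack([(u-K[0,2])/K[0,0]*d,(v-K[1,2])/K[1,1]*d,d],-1)
    return P@T[:3,:3].T+T[:3,3]
def unproj(n,u,v,z):
    p=camera_params(n);K=p["mtx"];T=p["extrinsics"]
    r=T[:3,:3]@np.array([(u-K[0,2])/K[0,0],(v-K[1,2])/K[1,1],1]);o=T[:3,3]
    return o+r*(z-o[2])/r[2]
E
python3 - <<'E'
from h import *
d=np.load("top0.npy");P=cloud("top",d)
c=lambda u,v,z:print((u,v),unproj("top",160+u/3,90+v/3,z))
print("table z",np.median(P[200:280,240:290,2]),d[(d>0)].size)
for nm,l in dict(fence_front=[(85,121),(340,97)],fencetopback=[(85,95),(357,67)],stop=[(337,95),(342,147),(364,143)]).items():
    print(nm);[c(u,v,.03) for u,v in l]
print("block");[c(u,v,.036) for u,v in [(135,185),(208,153),(228,210),(162,238)]]
print("pivot");c(309,194,.047);print("gripend");c(314,338,.034)
print("nut");c(277,399,.018);print("ring");c(443,200,.026);print("bolt");c(418,92,.05)
# rects from height mask
lab=((P[...,2]>.018)&(P[...,2]<.06)&(d>0)).astype(np.uint8)
n,L,s,_=cv2.connectedComponentsWithStats(lab[90:300,160:345])
for i in range(1,n):
    if s[i,4]>60:
        q=P[90:300,160:345][L==i]; q=q[q[:,2]>np.percentile(q[:,2],60)-.005]
        print(s[i],q[:,2].max(),cv2.minAreaRect((q[:,:2]*1000).astype(np.float32)))
E
```

```text
table z 0.0007580523549542972 195814
fence_front
(85, 121) [ 0.553  -0.1048  0.03  ]
(340, 97) [ 0.5788 -0.3116  0.03  ]
fencetopback
(85, 95) [ 0.5745 -0.104   0.03  ]
(357, 67) [ 0.6042 -0.325   0.03  ]
stop
(337, 95) [ 0.5804 -0.3091  0.03  ]
(342, 147) [ 0.5374 -0.314   0.03  ]
(364, 143) [ 0.5412 -0.3318  0.03  ]
block
(135, 185) [ 0.5004 -0.1477  0.036 ]
(208, 153) [ 0.5282 -0.2055  0.036 ]
(228, 210) [ 0.4822 -0.2229  0.036 ]
(162, 238) [ 0.4581 -0.1707  0.036 ]
pivot
(309, 194) [ 0.495  -0.2873  0.047 ]
gripend
(314, 338) [ 0.381  -0.2943  0.034 ]
nut
(277, 399) [ 0.332  -0.2662  0.018 ]
ring
(443, 200) [ 0.4967 -0.3975  0.026 ]
bolt
(418, 92) [ 0.5796 -0.3729  0.05  ]
[ 28  22  93  27 894] 0.03599265171045163 ((567.5800170898438, -215.42037963867188), (63.49800491333008, 224.21286010742188), 3.328949451446533)
[ 44  50  31  29 534] 0.04313667752010275 ((496.22381591796875, -182.5723419189453), (49.71963882446289, 61.82511901855469), 24.931377410888672)
[ 88  56  21  57 611] 0.05163514702200611 ((444.7784423828125, -289.5123291015625), (125.66279602050781, 22.32769775390625), 3.7721736431121826)
[140  57  18  18 115] 0.03208946660032086 ((498.6719970703125, -398.5140075683594), (41.547420501708984, 41.042449951171875), 46.19098663330078)
[ 27 106  25  29 543] 0.042222390031039225 ((359.1806945800781, -137.86572265625), (61.830955505371094, 50.19163131713867), 12.609704971313477)
[ 95 165  30  26 556] 0.04097632972405019 ((227.68614196777344, -309.2267150878906), (61.85752868652344, 50.07657241821289), 78.27351379394531)
```

Run:
```python
from h import *
from scipy.optimize import minimize
d=np.load("top0.npy");P=cloud("top",d)[90:300,160:345]
W=P.reshape(-1,3)
def sd(q,b):
    c=np.array([(b[0]+b[1])/2,(b[2]+b[3])/2]);h=np.array([(b[1]-b[0])/2,(b[3]-b[2])/2])
    a=abs(q-c)-h
    return np.linalg.norm(np.maximum(a,0),axis=1)+np.minimum(a.max(1),0)
def fit(x0,boxes,lo,hi,ctr,rad):
    m=(np.linalg.norm(W[:,:2]-ctr,axis=1)<rad);Q=W[m]
    ins=(Q[:,2]>lo)&(Q[:,2]<hi)
    def f(x):
        c,s=np.cos(x[2]),np.sin(x[2]);q=(Q[:,:2]-x[:2])@np.array([[c,-s],[s,c]])
        t=1/(1+np.exp(np.min([sd(q,b) for b in boxes],0)/.001))
        return ((t-ins)**2).sum()
    r=minimize(f,x0,method="Nelder-Mead",options=dict(initial_simplex=np.array(x0)+np.array([[0,0,0],[.01,0,0],[0,.01,0],[0,0,.1]]),xatol=1e-5,fatol=1e-4))
    print(r.x,np.degrees(r.x[2]),r.fun,ins.sum());return r.x
j=fit([.58,-.312,.125],[(0,.018,-.02,.205),(-.046,-.004,-.018,0)],.02,.038,(.575,-.215),.105+.02)
b=fit([.495,-.184,.43],[(-.025,.025,-.031,.031)],.024,.045,(.496,-.184),.045)
c,s=np.cos(j[2]),np.sin(j[2]);R=np.array([[c,-s],[s,c]])
np.savez("jig.npz",j=j,R=R,b=b)
print("block in jig",(b[:2]-j[:2])@R*1000,np.degrees(b[2]-j[2]))
for n,p in dict(pivot=(-.086,.031),seat=(-.025,.031)).items(): print(n,j[:2]+R@p)
for n,p in dict(pivotimg=(.495,-.2873),gripend=(.381,-.2943),nut=(.332,-.2662),ring=(.4987,-.3985),bolt=(.5796,-.373)).items(): print(n,(np.array(p)-j[:2])@R*1000)
```

```text
[ 0.5869 -0.3069  0.1294] 7.416795694003683 758.2070774916986 1531
[ 0.4971 -0.1823  0.4318] 24.73933333134124 38.85333080018722 521
block in jig [-72.9888 135.137 ] 17.322537637337557
pivot [ 0.4976 -0.2872]
seat [ 0.5581 -0.2794]
pivotimg [-88.6019  31.2823]
gripend [-202.5517   39.0567]
nut [-247.5144   73.2468]
ring [-99.2873 -79.465 ]
bolt [-15.7724 -64.6214]
```

Run:
```python
from h import *
from scipy.optimize import minimize
z=np.load("jig.npz");j,R,b=z["j"],z["R"],z["b"]
W=cloud("top",np.load("top0.npy"))[90:300,160:345].reshape(-1,3)
q=(W[:,:2]-j[:2])@R
m=(((q[:,0]>-.03)&(q[:,0]<.04)&(q[:,1]>-.04)&(q[:,1]<.22))|((q[:,0]>-.06)&(q[:,0]<.0)&(q[:,1]>-.035)&(q[:,1]<.02)))
Q=W[m];ins=(Q[:,2]>.02)&(Q[:,2]<.045)
def sd(q,b):
    c=np.array([(b[0]+b[1])/2,(b[2]+b[3])/2]);h=np.array([(b[1]-b[0])/2,(b[3]-b[2])/2])
    a=abs(q-c)-h
    return np.linalg.norm(np.maximum(a,0),axis=1)+np.minimum(a.max(1),0)
B=[(0,.018,-.02,.205),(-.046,-.004,-.018,0)]
def f(x):
    c,s=np.cos(x[2]),np.sin(x[2]);p=(Q[:,:2]-x[:2])@np.array([[c,-s],[s,c]])
    return ((1/(1+np.exp(np.min([sd(p,k) for k in B],0)/.001))-ins)**2).sum()
r=minimize(f,j,method="Nelder-Mead",options=dict(initial_simplex=j+np.array([[0,0,0],[.005,0,0],[0,.005,0],[0,0,.05]]),xatol=1e-5,fatol=1e-4))
j=r.x;c,s=np.cos(j[2]),np.sin(j[2]);R=np.array([[c,-s],[s,c]])
print(j,np.degrees(j[2]),r.fun,ins.sum())
np.savez("jig.npz",j=j,R=R,b=b)
print("block in jig",(b[:2]-j[:2])@R*1000,np.degrees(b[2]-j[2]))
for n,p in dict(pivotimg=(.495,-.2873),gripend=(.381,-.2943),nut=(.332,-.2662),ring=(.4987,-.3985),bolt=(.5796,-.373)).items(): print(n,(np.array(p)-j[:2])@R*1000)
from scipy.spatial.transform import Rotation as Ro
st=state();t=Ro.from_quat(st["tool_rot"][[1,2,3,0]]).as_matrix();print(t)
```

```text
[ 0.5869 -0.3069  0.1294] 7.416443697485866 102.20708691588649 875
block in jig [-72.9897 135.1362] 17.32288963385537
pivotimg [-88.6022  31.2814]
gripend [-202.552    39.0551]
nut [-247.5149   73.2449]
ring [-99.2868 -79.4659]
bolt [-15.7721 -64.6218]
[[-0.9702  0.2424  0.    ]
 [ 0.2424  0.9702  0.0001]
 [-0.      0.0001 -1.    ]]
```

```bash
cat >> h.py <<'E'
from scipy.spatial.transform import Rotation as Ro
J=np.load("jig.npz");j,R,b=J["j"],J["R"],J["b"]
def tool():
    s=state();M=Ro.from_quat(s["tool_rot"][[1,2,3,0]]).as_matrix();return s,s["tool_pos"],M
def where():
    s,p,M=tool();q=(p[:2]-j[:2])@R*1000
    print("t",round(s["time"],2),"jig xy",q,"z",p[2]*1000,"yaw of tool y rel jig y deg",np.degrees((np.arctan2(M[1,1],M[0,1])-np.pi/2-j[2]+np.pi)%(2*np.pi)-np.pi),"F",s["contact_force"],"g",s["gripper_width"])
def go(xw,yw,yaw,z,n):
    """rows from here to world target; yaw= heading of tool y; n rows, heading per-row"""
    s,p,M=tool();h=np.arctan2(M[1,1],M[0,1]);dh=(yaw-h+np.pi)%(2*np.pi)-np.pi
    k=min(n,max(1,int(np.ceil(abs(np.degrees(dh))/8.5))))
    d=(np.array([xw,yw,z])-p)/n*1000;out=[]
    for i in range(n):
        a=h+dh*min(i,k)/k; X=np.array([np.sin(a),-np.cos(a)]);  # tool y=(cos a,sin a)
        Y=np.array([np.cos(a),np.sin(a)]); X=np.array([-np.sin(a)*-1*-1,np.cos(a)])
        X=np.array([Y[1]*-1,Y[0]])  # y cross z(down)
        out.append([round(d[:2]@X,1),round(d[:2]@Y,1),round(-d[2],1),round(-np.degrees(dh)/k if i<k else 0,2)])
    print(out)
def gojig(x,y,z,yawdeg,n):
    w=j[:2]+R@(np.array([x,y])/1000);go(w[0],w[1],j[2]+np.pi/2+np.radians(yawdeg),z/1000,n)
E
python3 - <<'E'
from h import *
s,p,M=tool();a=np.arctan2(M[1,1],M[0,1]);print(M[:,0],[-np.sin(a),np.cos(a)])
P=cloud("top",np.load("top0.npy")).reshape(-1,3)
for x0 in np.arange(.1,.8,.1):
    print([round(P[(abs(P[:,0]-x0-.05)<.05)&(abs(P[:,1]-y-.05)<.05),2].max(initial=-1),2) for y in np.arange(.7,-.5,-.1)])
where();go(b[0],b[1],b[2]+np.pi/2,.16,20)
E
```

```text
[-0.9702  0.2424 -0.    ] [np.float64(-0.9701883879230069), np.float64(0.24235200007294563)]
[np.float64(-1.0), np.float64(-1.0), np.float64(-1.0), np.float64(-1.0), np.float64(0.01), np.float64(0.03), np.float64(0.02), np.float64(0.25), np.float64(0.25), np.float64(0.01), np.float64(0.01), np.float64(0.04)]
[np.float64(-1.0), np.float64(-1.0), np.float64(-1.0), np.float64(-1.0), np.float64(0.03), np.float64(0.03), np.float64(0.03), np.float64(0.02), np.float64(0.01), np.float64(0.01), np.float64(0.04), np.float64(0.04)]
[np.float64(-1.0), np.float64(-1.0), np.float64(-1.0), np.float64(-1.0), np.float64(0.05), np.float64(0.03), np.float64(0.03), np.float64(0.01), np.float64(0.01), np.float64(0.04), np.float64(1.05), np.float64(0.04)]
[np.float64(-1.0), np.float64(-1.0), np.float64(-1.0), np.float64(-1.0), np.float64(0.06), np.float64(0.01), np.float64(0.01), np.float64(0.02), np.float64(0.05), np.float64(0.04), np.float64(0.05), np.float64(0.04)]
[np.float64(-1.0), np.float64(-1.0), np.float64(-1.0), np.float64(-1.0), np.float64(0.06), np.float64(0.06), np.float64(0.06), np.float64(0
[... 1220 characters left out ...]
 0], [np.float64(0.8), np.float64(-43.0), np.float64(3.6), 0], [np.float64(0.8), np.float64(-43.0), np.float64(3.6), 0], [np.float64(0.8), np.float64(-43.0), np.float64(3.6), 0], [np.float64(0.8), np.float64(-43.0), np.float64(3.6), 0], [np.float64(0.8), np.float64(-43.0), np.float64(3.6), 0], [np.float64(0.8), np.float64(-43.0), np.float64(3.6), 0], [np.float64(0.8), np.float64(-43.0), np.float64(3.6), 0], [np.float64(0.8), np.float64(-43.0), np.float64(3.6), 0], [np.float64(0.8), np.float64(-43.0), np.float64(3.6), 0], [np.float64(0.8), np.float64(-43.0), np.float64(3.6), 0], [np.float64(0.8), np.float64(-43.0), np.float64(3.6), 0], [np.float64(0.8), np.float64(-43.0), np.float64(3.6), 0]]
```

Call:
step_arm([
  [-35, -30, 0, -7.75],
  [-30, -35, 0, -7.75],
  [-24, -40, 0, -7.75],
  [-12, -42, 0, -7.75],
  [-5, -43, 0, -7.75],
  [0, -48, 0, 0],
  [0, -48, 0, 0],
  [0, -48, 0, 0],
])

```text
time: 1.5
tool_pos: [0.3345, 0.2783, 0.2314]
tool_rot: [0.002, -0.233, 0.972, 0.001]
contact_force: [1.6, 0.2, 0.0]
gripper_width: 0.999
```

Call:
step_arm([
  [0, -48, 0, 0],
  [0, -48, 0, 0],
  [0, -48, 0, 0],
  [0, -48, 0, 0],
  [0, -48, 0, 0],
  [0, -45, 0, 0],
  [0, -20, 0, 0],
  [0, 0, 0, 0],
])

```text
time: 2.3
tool_pos: [0.4779, -0.0107, 0.2345]
tool_rot: [0.007, -0.229, 0.973, -0.0]
contact_force: [-0.2, 0.1, 0.2]
gripper_width: 1.0
```

```bash
sed -i 's/    print(out)/    print(len(out),[[float(v) for v in o] for o in out[:9]], out[-1])/' h.py
python3 - <<'E'
from h import *
where();go(b[0],b[1],b[2]+np.pi/2,.09,8)
E
```

```text
t 2.3 jig xy [-69.8886 307.766 ] z 234.48878252327464 yaw of tool y rel jig y deg 19.07127944773185 F [-0.1971  0.1139  0.2495] g 0.9997831818751396
8 [[7.4, -20.3, 18.1, 1.75], [6.8, -20.5, 18.1, 0.0], [6.8, -20.5, 18.1, 0.0], [6.8, -20.5, 18.1, 0.0], [6.8, -20.5, 18.1, 0.0], [6.8, -20.5, 18.1, 0.0], [6.8, -20.5, 18.1, 0.0], [6.8, -20.5, 18.1, 0.0]] [np.float64(6.8), np.float64(-20.5), np.float64(18.1), 0]
```

Call:
step_arm([
  [9, -26, 21, 1.75],
  [9, -26, 21, 0],
  [9, -26, 21, 0],
  [9, -26, 21, 0],
  [9, -26, 21, 0],
  [9, -26, 21, 0],
  [4, -16, 14, 0],
  [0, 0, 0, 0],
])

```text
time: 3.1
tool_pos: [0.5027, -0.1893, 0.0928]
tool_rot: [0.011, -0.217, 0.976, 0.001]
contact_force: [-0.1, 0.4, 0.3]
gripper_width: 0.998
```

Run:
```python
from h import *
where();go(b[0],b[1],b[2]+np.pi/2,.06,4)
im,d=grab_frame("wrist");cv2.imwrite("pics/w1.png",im[:,:,::-1]);np.save("w1.npy",d)
s,p,M=tool();np.savez("w1p.npz",p=p,M=M);c=camera_params("wrist");print(c)
```

```text
t 3.1 jig xy [-68.3075 127.4799] z 92.81049340615328 yaw of tool y rel jig y deg 17.672901132259312 F [-0.1207  0.4053  0.3185] g 0.9975458145304971
4 [[0.5, 2.2, 8.2, 0.35], [0.5, 2.2, 8.2, 0.0], [0.5, 2.2, 8.2, 0.0], [0.5, 2.2, 8.2, 0.0]] [np.float64(0.5), np.float64(2.2), np.float64(8.2), 0]
{'mtx': array([[297.3186,   0.    , 255.4357],
       [  0.    , 297.3186, 184.6328],
       [  0.    ,   0.    ,   1.    ]]), 'T_tool_cam': array([[ 0.0002, -0.963 , -0.2697,  0.0686],
       [ 1.    ,  0.0001,  0.0001, -0.0003],
       [-0.0001, -0.2697,  0.963 , -0.1429],
       [ 0.    ,  0.    ,  0.    ,  1.    ]])}
```

View pics/w1.png

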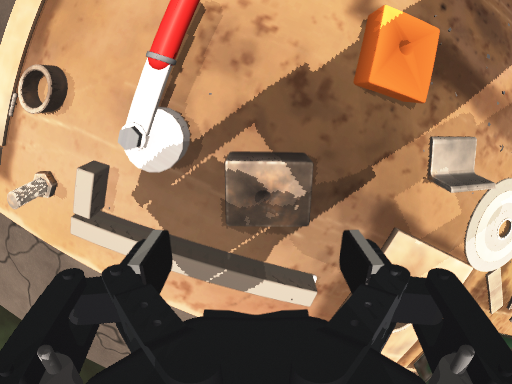

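The wrist view shows the block at about (268,188), square to the tool. The fence runs from (80,225) to (315,290), the end stop is at (92,190), and the cam pivot is at (130,138). I'll refine the block and fence with wrist depth.

```bash
cat >> h.py <<'E'
def wcloud(d,p,M):
    c=camera_params("wrist");K=c["mtx"];T=c["T_tool_cam"]
    v,u=np.indices(d.shape);x=(u-K[0,2])/K[0,0];y=(v-K[1,2])/K[1,1];r=np.hypot(x,y)+1e-9
    t=np.tan(np.minimum(r,1.4))/r
    P=np.stack([x*t*d,y*t*d,d],-1)@T[:3,:3].T+T[:3,3]
    Q=P@M.T+p;Q[(d<=0)|(r>1.3)]=np.nan;return Q
E
python3 - <<'E'
from h import *
z=np.load("w1p.npz");P=wcloud(np.load("w1.npy"),z["p"],z["M"])
print("table",np.nanmedian(P[100:140,270:340,2]))
def comp(r0,r1,c0,c1,lo,hi):
    q=P[r0:r1,c0:c1].reshape(-1,3);q=q[(q[:,2]>lo)&(q[:,2]<hi)];return q
q=comp(140,240,215,325,.031,.041);rc=cv2.minAreaRect((q[:,:2]*1000).astype(np.float32));print("block",rc,np.median(q[:,2]),"center jig",(np.array(rc[0])/1000-j[:2])@R*1000)
q=comp(215,300,80,320,.025,.034);u=(q[:,:2]-j[:2])@R*1000
for y in range(0,200,25):
    s=u[abs(u[:,1]-y)<5];print(y,len(s),s[:,0].min() if len(s) else None, s[:,0].max() if len(s) else None)
q=comp(155,220,60,115,.025,.034);u=(q[:,:2]-j[:2])@R*1000;k=(u[:,0]<-10)&(u[:,0]>-40);print("stop y",np.percentile(u[k,1],[2,50,98]))
q=comp(120,155,115,145,.043,.052);print("pivot",((np.nanmean(q[:,:2],axis=0)-j[:2])@R*1000))
where()
E
```

```text
table 0.0011962315565449064
block ((495.8500671386719, -182.7078399658203), (50.64588928222656, 62.010501861572266), 24.494569778442383) 0.03713214322242247 center jig [-74.2584 134.8888]
0 230 -9.235165976698427 16.323426237431374
25 222 -1.875071739452948 16.692885847713658
50 19 -2.560111267151805 0.7574818606407333
75 40 -1.8426332636129628 14.863397902521074
100 248 -1.823931430316571 16.846009030797422
125 256 -1.9048276129408679 16.897871265414757
150 239 -2.015339125538698 17.28935359687766
175 220 -2.186719078838298 16.802009056496424
stop y [-16.876   -6.7086   0.7949]
pivot [-87.0676  32.055 ]
t 3.15 jig xy [-67.8875 128.0622] z 93.77101952465141 yaw of tool y rel jig y deg 17.71374216258215 F [-0.3044  0.5201 -0.7162] g 0.9948799893373967
```

```bash
python3 - <<'E'
from h import *
j2=j.copy();j2[:2]+=R@np.array([-.0016,.0007])
np.savez("jig.npz",j=j2,R=R,b=[.4959,-.1826,j2[2]+np.radians(17.1)])
E
python3 - <<'E'
from h import *
where();gojig(-72.7,134.3,7,17.2,5)
E
```

```text
t 3.15 jig xy [-66.2875 127.3622] z 93.77101952465141 yaw of tool y rel jig y deg 17.71374216258215 F [-0.3044  0.5201 -0.7162] g 0.9948799893373967
5 [[0.8, 1.7, 17.4, 0.51], [0.8, 1.7, 17.4, 0.0], [0.8, 1.7, 17.4, 0.0], [0.8, 1.7, 17.4, 0.0], [0.8, 1.7, 17.4, 0.0]] [np.float64(0.8), np.float64(1.7), np.float64(17.4), 0]
```

Call:
step_arm([
  [2, 4, 5, 0.5],
  [1, 3, 15, 0],
  [1, 2, 15, 0],
  [0, 1, 15, 0],
  [0, 0, 15, 0],
  [0, 0, 12, 0],
  [0, 0, 0, 0],
])

```text
time: 3.85
tool_pos: [0.4969, -0.1739, 0.0132]
tool_rot: [0.013, -0.216, 0.976, 0.0]
contact_force: [0.9, -0.1, 0.2]
gripper_width: 1.004
```

Run:
```python
from h import *
where();gojig(-72.7,134.3,7,17.2,1)
```

```text
t 3.85 jig xy [-70.5311 142.7455] z 13.197442240529547 yaw of tool y rel jig y deg 17.57456350388892 F [ 0.8624 -0.0646  0.2171] g 1.0044765332736216
1 [[4.6, -7.4, 6.2, 0.37]] [np.float64(4.6), np.float64(-7.4), np.float64(6.2), np.float64(0.37)]
```

Call:
step_arm([
  [2, -4, 3, 0],
  [2, -3, 2, 0],
  [0, 0, 0, 0],
])

```text
time: 4.15
tool_pos: [0.4968, -0.1824, 0.0082]
tool_rot: [0.013, -0.217, 0.976, -0.0]
contact_force: [-0.3, 0.2, 0.1]
gripper_width: 1.004
```

Run:
```python
from h import *
where();gojig(-72.7,134.3,7,17.2,1)
```

```text
t 4.15 jig xy [-71.672  134.3819] z 8.237870890205084 yaw of tool y rel jig y deg 17.624625407092033 F [-0.2599  0.1623  0.0728] g 1.0036430430457401
1 [[1.0, 0.2, 1.2, 0.42]] [np.float64(1.0), np.float64(0.2), np.float64(1.2), np.float64(0.42)]
```

Call:
step_arm([
  [0, 0, 0, 0],
  [0, 0, 0, 0],
  [0, 0, 0, 0],
  [0, 0, 0, 0],
  [0, 0, 0, 0],
], claw=55)

```text
time: 4.65
tool_pos: [0.4976, -0.1831, 0.0096]
tool_rot: [0.014, -0.216, 0.976, -0.001]
contact_force: [1.2, 0.0, -1.6]
gripper_width: 0.713
```

Run:
```python
from h import *
where();gojig(-36,132,8.5,0,6)
```

```text
t 4.65 jig xy [-70.9976 133.5864] z 9.59273022378034 yaw of tool y rel jig y deg 17.56047667200528 F [ 1.2187  0.046  -1.5897] g 0.7125061385027153
6 [[-5.5, -2.0, 0.2, 5.85], [-5.7, -1.4, 0.2, 5.85], [-5.8, -0.9, 0.2, 5.85], [-5.8, -0.3, 0.2, 0.0], [-5.8, -0.3, 0.2, 0.0], [-5.8, -0.3, 0.2, 0.0]] [np.float64(-5.8), np.float64(-0.3), np.float64(0.2), 0]
```

Call:
step_arm([
  [-5.5, -2, 0.2, 5.85],
  [-5.7, -1.4, 0.2, 5.85],
  [-5.8, -0.9, 0.2, 5.85],
  [-5.8, -0.3, 0.2, 0],
  [-5.8, -0.3, 0.2, 0],
  [0, 0, 0, 0],
])

```text
time: 5.25
tool_pos: [0.5229, -0.1803, 0.01]
tool_rot: [0.008, -0.059, 0.998, 0.003]
contact_force: [2.3, -0.7, -3.3]
gripper_width: 0.713
```

Run:
```python
from h import *
where();gojig(-26,132,8.5,0,4);print(tool()[2])
im,d=grab_frame("wrist");s,p,M=tool();P=wcloud(d,p,M);cv2.imwrite("pics/w2.png",im[:,:,::-1])
g=(P-np.append(j[:2],0));u=g[...,:2]@R*1000;z=P[...,2]
k=(z>.030)&(z<.045)&(u[...,0]<-2)&(u[...,0]>-90)&(u[...,1]>108)&(u[...,1]<156)
rc=cv2.minAreaRect(u[k].astype(np.float32));print(rc,np.median(z[k]),np.percentile(u[k][:,0],[1,99]))
```

```text
t 5.25 jig xy [-45.5483 133.0887] z 10.00788846284239 yaw of tool y rel jig y deg -0.6542666402216464 F [ 2.2941 -0.7484 -3.3346] g 0.7129659491774166
4 [[-4.9, -0.2, 0.4, -0.65], [-4.9, -0.3, 0.4, 0.0], [-4.9, -0.3, 0.4, 0.0], [-4.9, -0.3, 0.4, 0.0]] [np.float64(-4.9), np.float64(-0.3), np.float64(0.4), 0]
[[-0.9929 -0.1177  0.0149]
 [-0.1177  0.993   0.006 ]
 [-0.0155  0.0042 -0.9999]]
((-47.32798767089844, 132.0059356689453), (47.98433303833008, 51.515892028808594), 89.99996185302734) 0.036586906541981976 [-72.2078 -23.7634]
```

Call:
step_arm([
  [-5, 0, 0.2, -0.65],
  [-5, 0, 0.2, 0],
  [-5, 0, 0.2, 0],
  [-3, 0, 0.2, 0],
  [-2, 0, 0, 0],
  [0, 0, 0, 0],
])

```text
time: 5.9
tool_pos: [0.5393, -0.1785, 0.0102]
tool_rot: [0.002, -0.065, 0.998, 0.002]
contact_force: [-1.8, -0.3, 0.1]
gripper_width: 0.708
```

Run:
```python
from h import *
where()
```

```text
t 5.9 jig xy [-29.051  132.7474] z 10.188458172469911 yaw of tool y rel jig y deg 0.06332889780402434 F [-1.7872 -0.2828  0.0922] g 0.7082882680014895
```

Call:
step_arm([
  [-2.5, 0, 0.2, 0],
  [-2.5, 0, 0.2, 0],
  [-2, 0, 0, 0],
  [-2, 0, 0, 0],
  [0, 0, 0, 0],
])

```text
time: 6.4
tool_pos: [0.5443, -0.1781, 0.0104]
tool_rot: [-0.004, -0.066, 0.998, 0.002]
contact_force: [0.2, 2.1, -0.7]
gripper_width: 0.71
```

Run:
```python
from h import *
where()
```

```text
t 6.4 jig xy [-24.0373 132.5256] z 10.381340667414866 yaw of tool y rel jig y deg 0.2023940236293466 F [ 0.241   2.1282 -0.6666] g 0.7102545124746893
```

Call:
step_arm([
  [-3, 0, 0.2, 0],
  [-3, 0, 0.2, 0],
  [-3, 0, 0, 0],
])

```text
time: 6.7
tool_pos: [0.544, -0.1781, 0.0107]
tool_rot: [-0.017, -0.068, 0.998, 0.002]
contact_force: [-18.1, -1.6, 13.3]
gripper_width: 0.714
```

Run:
```python
from h import *
where()
im,d=grab_frame("wrist");s,p,M=tool();P=wcloud(d,p,M);cv2.imwrite("pics/w3.png",im[:,:,::-1])
u=(P[...,:2]-j[:2])@R*1000;z=P[...,2]
k=(z>.033)&(z<.045)&(u[...,0]<10)&(u[...,0]>-90)&(u[...,1]>108)&(u[...,1]<156)
print(np.median(z[k]),np.percentile(u[k][:,0],[1,99]))
where();print(tool()[2])
```

```text
t 6.7 jig xy [-24.3464 132.5133] z 10.712546343947988 yaw of tool y rel jig y deg 0.4101854328776586 F [-18.0985  -1.5927  13.2617] g 0.7142020546637476
0.03755676043909974 [-49.8392  -1.2535]
t 6.75 jig xy [-24.3474 132.5259] z 10.731734067045233 yaw of tool y rel jig y deg 0.4110331741508778 F [-18.2828  -0.9086  14.2369] g 0.7107516497547189
[[-0.9901 -0.1362 -0.0343]
 [-0.1364  0.9907  0.0025]
 [ 0.0337  0.0072 -0.9994]]
```

View pics/w3.png

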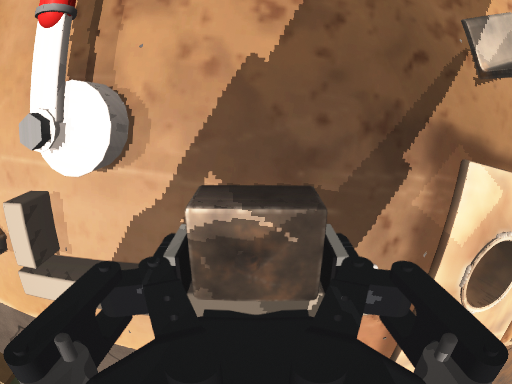

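The block is flush on the fence (contact force −18 N, block top from x −50 to about −1 mm). Next I slide it along the fence.

Call:
step_arm([
  [0.5, 0, 0, 0],
  [0, -8, 0, 0],
  [0, -10, 0, 0],
  [0, -10, 0, 0],
  [0, -10, 0, 0],
  [0, -8, 0, 0],
  [0, 0, 0, 0],
])

```text
time: 7.45
tool_pos: [0.5485, -0.2143, 0.0117]
tool_rot: [-0.02, -0.069, 0.997, 0.014]
contact_force: [-3.7, -7.0, -1.0]
gripper_width: 0.71
```

Run:
```python
from h import *
where();print(tool()[2])
```

```text
t 7.45 jig xy [-24.5353  96.0495] z 11.695793372940924 yaw of tool y rel jig y deg 0.44250865553358276 F [-3.7363 -6.9604 -1.0273] g 0.7098938906501482
[[-0.9898 -0.1367 -0.0413]
 [-0.1378  0.9901  0.0261]
 [ 0.0374  0.0315 -0.9988]]
```

Call:
step_arm([
  [0, 0, 0, 0],
  [0, 0, 0, 0],
  [0, 0, 0, 0],
  [0, 0, -10, 0],
  [0, 0, -20, 0],
  [0, 0, -20, 0],
  [0, 0, -10, 0],
], claw=95)

```text
time: 8.15
tool_pos: [0.5519, -0.2146, 0.0729]
tool_rot: [-0.019, -0.069, 0.997, 0.016]
contact_force: [-0.3, 0.1, 0.3]
gripper_width: 0.948
```

Run:
```python
from h import *
where();print(tool()[2]);gojig(-28,154,60,0,4)
im,d=grab_frame("wrist");s,p,M=tool();P=wcloud(d,p,M)
u=(P[...,:2]-j[:2])@R*1000;z=P[...,2]
k=(z>.033)&(z<.045)&(u[...,0]<10)&(u[...,0]>-90)&(u[...,1]>50)&(u[...,1]<140)
print(cv2.minAreaRect(u[k].astype(np.float32)),np.median(z[k]))
```

```text
t 8.15 jig xy [-21.1727  95.365 ] z 72.9028971771441 yaw of tool y rel jig y deg 0.4438237054173095 F [-0.3442  0.1324  0.2708] g 0.9483762554332503
[[-0.9898 -0.1367 -0.0392]
 [-0.1379  0.99    0.029 ]
 [ 0.0349  0.0341 -0.9988]]
4 [[1.6, 14.7, 3.2, 0.44], [1.7, 14.7, 3.2, 0.0], [1.7, 14.7, 3.2, 0.0], [1.7, 14.7, 3.2, 0.0]] [np.float64(1.7), np.float64(14.7), np.float64(3.2), 0]
((-40.38954544067383, 92.53898620605469), (101.20687103271484, 83.32418060302734), 1.8235899209976196) 0.03767714358432524
```

Call:
step_arm([
  [1, 15, 0, 0.4],
  [1, 16, 0, 0],
  [1, 16, 0, 0],
  [1, 12, 0, 0],
  [0, 0, 0, 0],
  [0, 0, 0, 0],
  [0, 0, 0, 0],
  [0, 0, 0, 0],
], claw=0)

```text
time: 9.0
tool_pos: [0.5379, -0.1495, 0.0735]
tool_rot: [-0.02, -0.066, 0.997, 0.016]
contact_force: [-0.0, -0.2, -0.8]
gripper_width: -0.003
```

Run:
```python
from h import *
where();gojig(-28,153,10,0,5)
im,d=grab_frame("wrist");s,p,M=tool();P=wcloud(d,p,M);cv2.imwrite("pics/w4.png",im[:,:,::-1])
u=(P[...,:2]-j[:2])@R*1000;z=P[...,2]
k=(z>.034)&(z<.045)&(u[...,0]<10)&(u[...,0]>-60)&(u[...,1]>50)&(u[...,1]<140)
q=u[k];print(cv2.minAreaRect(q.astype(np.float32)),np.median(z[k]))
for a in range(-45,0,10):
    t=q[abs(q[:,0]-a)<3];print(a,len(t),t[:,1].min() if len(t) else 0,t[:,1].max() if len(t) else 0)
```

```text
t 9.0 jig xy [-26.7137 161.7021] z 73.5261500989474 yaw of tool y rel jig y deg 0.1263039461005986 F [-0.0256 -0.1992 -0.8028] g -0.002610184954407054
5 [[0.3, -1.7, 12.7, 0.13], [0.3, -1.7, 12.7, 0.0], [0.3, -1.7, 12.7, 0.0], [0.3, -1.7, 12.7, 0.0], [0.3, -1.7, 12.7, 0.0]] [np.float64(0.3), np.float64(-1.7), np.float64(12.7), 0]
((-26.55081558227539, 96.41000366210938), (50.61429214477539, 62.07882308959961), 0.26806485652923584) 0.03623463030111829
-45 794 65.27317320633543 127.20141249168071
-35 752 66.13911859840294 127.25409803387217
-25 603 65.91509724584932 127.21808148527455
-15 682 65.5777092881506 127.03957721921408
-5 610 65.45724375146791 126.82802293473652
```

View pics/w4.png

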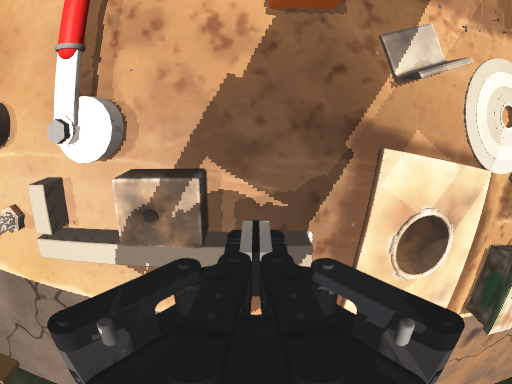

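The block now sits square on the fence at jig (−26.5, 96.4), yaw 0.3°. The shut fingers are on its left. I lower them and push along the fence.

Call:
step_arm([
  [0, -2, 10, 0],
  [0, -2, 16, 0],
  [0, -2, 16, 0],
  [0, -2, 14, 0],
  [0, -2, 5, 0],
  [0, 0, 0, 0],
])

```text
time: 9.65
tool_pos: [0.5355, -0.1596, 0.0053]
tool_rot: [-0.021, -0.065, 0.998, 0.017]
contact_force: [-0.2, -1.0, 0.1]
gripper_width: 0.001
```

Run:
```python
from h import *
where();gojig(-28,143,10,0,3)
```

```text
t 9.65 jig xy [-30.3683 152.0051] z 5.314796266011515 yaw of tool y rel jig y deg -0.02565729131825061 F [-0.2253 -0.9667  0.06  ] g 0.0012045761920978094
3 [[-0.8, -3.0, -1.6, -0.03], [-0.8, -3.0, -1.6, 0.0], [-0.8, -3.0, -1.6, 0.0]] [np.float64(-0.8), np.float64(-3.0), np.float64(-1.6), 0]
```

Call:
step_arm([
  [-2, -4, -4, 0],
  [-2, -5, -4, 0],
  [0, -5, -0.5, 0],
  [0, -5, -0.5, 0],
  [0, -5, -0.5, 0],
  [0, -5, -0.5, 0],
  [0, 0, 0, 0],
])

```text
time: 10.35
tool_pos: [0.5443, -0.1891, 0.0153]
tool_rot: [-0.021, -0.065, 0.998, 0.018]
contact_force: [-0.3, 1.5, -0.2]
gripper_width: 0.001
```

```bash
cat > look.py <<'E'
from h import *
where()
im,d=grab_frame("wrist");s,p,M=tool();P=wcloud(d,p,M);cv2.imwrite("pics/wl.png",im[:,:,::-1])
u=(P[...,:2]-j[:2])@R*1000;z=P[...,2]
c=(p[:2]-j[:2])@R*1000
k=(z>.033)&(z<.042)&(u[...,0]<4)&(u[...,0]>-58)&(u[...,1]>2)&(u[...,1]<c[1]-9)
q=u[k];rc=cv2.minAreaRect(q.astype(np.float32));print("block rect",rc,np.median(z[k]),np.percentile(q,[.5,99.5],axis=0))
k=(z>.025)&(z<.0325)&(u[...,0]<-8)&(u[...,0]>-42)&(u[...,1]>-12)&(u[...,1]<8);q=u[k]
print("stop face y",np.percentile(q[:,1],[95,99]) if len(q) else 0)
print("tilt",M[:,2])
E
python3 look.py
```

```text
t 10.35 jig xy [-25.4562 121.6291] z 15.274513148180347 yaw of tool y rel jig y deg -0.03676741011088573 F [-0.2863  1.5157 -0.1559] g 0.0006127556830674806
block rect ((-27.812707901000977, 78.64326477050781), (46.71912384033203, 67.92796325683594), 0.5263575911521912) 0.03631876781931692 [[-50.6221  45.8907]
 [ -7.7592 110.7367]]
stop face y [-0.4573  0.0216]
tilt [-0.0439  0.0338 -0.9985]
```

Call:
step_arm([
  [0, -6, 0, 0],
  [0, -6, 0, 0],
  [0, -6, 0, 0],
  [0, -6, 0, 0],
  [0, -6, 0, 0],
  [0, -5, 0, 0],
  [0, 0, 0, 0],
])

```text
time: 11.1
tool_pos: [0.5494, -0.2243, 0.0154]
tool_rot: [-0.021, -0.065, 0.997, 0.021]
contact_force: [-0.2, 1.5, -0.9]
gripper_width: 0.0
```

```bash
python3 look.py
```

```text
t 11.1 jig xy [-24.8907  86.0441] z 15.41411147559867 yaw of tool y rel jig y deg -0.018687795436393543 F [-0.2354  1.5475 -0.8759] g 0.0004748928835457965
block rect ((-27.322404861450195, 43.05611801147461), (46.0322265625, 67.65440368652344), 0.43695366382598877) 0.03624859626634264 [[-49.94    10.2455]
 [ -7.1009  75.0318]]
stop face y [-0.6948 -0.4098]
tilt [-0.0445  0.038  -0.9983]
```

Call:
step_arm([
  [0, -4, 0, 0],
  [0, -4, 0, 0],
  [0, -3, 0, 0],
  [0, -3, 0, 0],
  [0, -3, 0, 0],
])

```text
time: 11.65
tool_pos: [0.5507, -0.2344, 0.0155]
tool_rot: [-0.023, -0.065, 0.997, 0.029]
contact_force: [-3.0, 15.6, 7.8]
gripper_width: 0.001
```

```bash
python3 look.py
```

```text
t 11.65 jig xy [-24.9554  75.8412] z 15.479522602106135 yaw of tool y rel jig y deg -0.06009143649464257 F [-2.9904 15.6026  7.8397] g 0.0012513595615491794
block rect ((-25.816104888916016, 34.396549224853516), (64.74596405029297, 49.28025436401367), 89.99447631835938) 0.03621412680032143 [[-49.9659   2.2881]
 [ -8.8061  64.9241]]
stop face y [-3.5139 -3.0301]
tilt [-0.0499  0.0549 -0.9972]
```

The block is seated with about 15 N on the end stop. I back off, rise, and check from above.

Call:
step_arm([
  [0, 8, 0, 0],
  [0, 15, 0, 0],
  [0, 15, -5, 0],
  [0, 5, -20, 0],
  [0, 0, -30, 0],
  [0, 0, -30, 0],
  [0, 0, -20, 0],
  [0, 0, 0, 0],
])

```text
time: 12.5
tool_pos: [0.5498, -0.1927, 0.1278]
tool_rot: [-0.022, -0.066, 0.997, 0.025]
contact_force: [0.7, 0.9, 0.6]
gripper_width: 0.003
```

```bash
cat > look2.py <<'E'
from h import *
where()
im,d=grab_frame("wrist");s,p,M=tool();P=wcloud(d,p,M);cv2.imwrite("pics/w5.png",im[:,:,::-1])
u=(P[...,:2]-j[:2])@R*1000;z=P[...,2]
k=(z>.034)&(z<.041)&(u[...,0]<6)&(u[...,0]>-55)&(u[...,1]>-5)&(u[...,1]<75);q=u[k]
print("block",cv2.minAreaRect(q.astype(np.float32)),np.median(z[k]),np.percentile(q,[.5,99.5],axis=0))
k=(z>.025)&(z<.0325)&(u[...,0]<-10)&(u[...,0]>-42)&(u[...,1]>-14)&(u[...,1]<6);q=u[k]
print("stop face y",np.percentile(q[:,1],[50,97]) if len(q) else 0)
k=(z>.025)&(z<.0325)&(u[...,0]<15)&(u[...,0]>-8)&(u[...,1]>70)&(u[...,1]<190);q=u[k]
for a in (80,110,140,170): 
    t=q[abs(q[:,1]-a)<8]; print("fence front",a,np.percentile(t[:,0],3) if len(t)>9 else None)
r=im[...,0].astype(int);k=(r>110)&(im[...,1]<60)&(im[...,2]<60)&(z>.028)&(z<.055);q=u[k]
if len(q): 
    l=cv2.fitLine(q.astype(np.float32),cv2.DIST_L2,0,.01,.01).ravel();print("grip",q.mean(0),l[:2],np.median(z[k]),"heading",[np.arctan2(q[:,1].mean()-31,q[:,0].mean()+86)])
E
python3 look2.py
```

```text
t 12.5 jig xy [-20.4856 117.306 ] z 127.77977557983442 yaw of tool y rel jig y deg 0.1450106472358601 F [0.6815 0.9396 0.5885] g 0.0028005674398178244
block ((-26.17740249633789, 31.05514144897461), (60.91850662231445, 48.999446868896484), 89.85639190673828) 0.03469590647700896 [[-50.0833   1.0846]
 [ -2.3292  60.9446]]
stop face y [-7.8671 -2.2356]
fence front 80 -0.6489429026676199
fence front 110 -1.0852059876961542
fence front 140 -1.0270503919945093
fence front 170 -0.9925782918358342
grip [-162.5234   60.8701] [ 0.0892 -0.996 ] 0.03929943562116055 heading [np.float64(2.7694423351275277)]
```

View pics/w5.png

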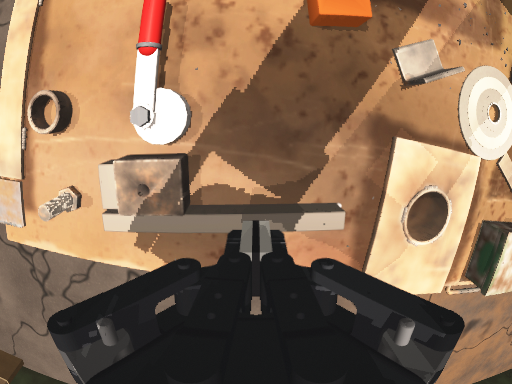

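Run:
```python
from h import *
gojig(-168,-2,105,0,5)
```

```text
5 [[29.4, -23.9, 4.2, 0.14], [29.4, -24.0, 4.2, 0.0], [29.4, -24.0, 4.2, 0.0], [29.4, -24.0, 4.2, 0.0], [29.4, -24.0, 4.2, 0.0]] [np.float64(29.4), np.float64(-24.0), np.float64(4.2), 0]
```

Call:
step_arm([
  [30, -24, 0, 0],
  [30, -24, 0, 0],
  [30, -24, 0, 0],
  [30, -24, 0, 0],
  [20, -20, 0, 0],
  [0, 0, 0, 0],
])

```text
time: 13.15
tool_pos: [0.4182, -0.3246, 0.1164]
tool_rot: [-0.027, -0.069, 0.997, 0.029]
contact_force: [0.5, 1.5, -0.2]
gripper_width: 0.001
```

Run:
```python
from h import *
where();gojig(-170,0,22,0,5)
im,d=grab_frame("top");P=cloud("top",d);u=(P[...,:2]-j[:2])@R*1000
cv2.imwrite("pics/t1.png",im[:,:,::-1]);print(boxes_of("top","lever_grip")[:2],boxes_of("top","drilled_block")[:3])
im,d=grab_frame("wrist");s,p,M=tool();P=wcloud(d,p,M);u=(P[...,:2]-j[:2])@R*1000;z=P[...,2]
r=im.astype(int);k=(r[...,0]>90)&(r[...,1]<.25*r[...,0])&(r[...,2]<.35*r[...,0])&(z>.03)&(z<.055)&(np.hypot(u[...,0]+86,u[...,1]-31)<125);q=u[k]
print(len(q),q.mean(0) if len(q) else 0,"heading",np.arctan2(q[:,1].mean()-31,q[:,0].mean()+86))
```

```text
t 13.15 jig xy [-167.9315    3.5364] z 116.42333035988804 yaw of tool y rel jig y deg 0.4193813236467251 F [ 0.4569  1.4609 -0.1636] g 0.0010721880799625626
5 [[0.4, -0.7, 18.9, 0.42], [0.4, -0.7, 18.9, 0.0], [0.4, -0.7, 18.9, 0.0], [0.4, -0.7, 18.9, 0.0], [0.4, -0.7, 18.9, 0.0]] [np.float64(0.4), np.float64(-0.7), np.float64(18.9), 0]
[] [{'box': [247.7, 122.3, 23.4, 22.5], 'p': 0.57}, {'box': [187.2, 196.6, 20.5, 13.0], 'p': 0.51}]
1613 [-172.8966   34.948 ] heading 3.0961910205324954
```

Call:
step_arm([
  [0, -4, 10, 0],
  [0, -3, 20, 0],
  [0, -2, 22, 0],
  [0, -1, 20, 0],
  [0, -1, 12, 0],
  [0, 0, 0, 0],
])

```text
time: 13.95
tool_pos: [0.4216, -0.3251, 0.0274]
tool_rot: [-0.026, -0.076, 0.996, 0.028]
contact_force: [0.8, 0.1, 0.2]
gripper_width: -0.006
```

Run:
```python
from h import *
where()
def path(y0):pass
c=np.array([-86,31])
for h in np.arange(3.1,1.4,-.15):
    print(round(h,2),c+85*np.array([np.cos(h),np.sin(h)])+22*np.array([-np.sin(h),np.cos(h)]))
```

```text
t 13.95 jig xy [-164.6761    2.5748] z 27.370922027421418 yaw of tool y rel jig y deg 1.226323675349938 F [0.7835 0.0745 0.2281] g -0.00618975657611574
3.1 [-171.8413   12.5534]
2.95 [-173.634    25.5885]
2.8 [-173.4586   38.7451]
2.65 [-171.3192   51.7278]
2.5 [-167.2636   64.245 ]
2.35 [-161.383    76.0155]
2.2 [-153.8095   86.7752]
2.05 [-144.7132   96.2822]
1.9 [-134.2982  104.3231]
1.75 [-122.7986  110.7174]
1.6 [-110.4726  115.3214]
1.45 [-97.597  118.0317]
```

Call:
step_arm([
  [3, 6, 3, 0],
  [2, 7, 2, 0],
  [1, 8, 0, 0],
  [0, 8, 0, 0],
  [0, 8, 0, 0],
  [-1, 8, 0, 0],
  [-2, 8, 0, 0],
  [-2, 8, 0, 0],
])

```text
time: 14.75
tool_pos: [0.4137, -0.2653, 0.031]
tool_rot: [-0.023, -0.076, 0.997, 0.021]
contact_force: [0.6, -3.5, 0.5]
gripper_width: -0.005
```

```bash
cat > lev.py <<'E'
from h import *
where()
im,d=grab_frame("wrist");s,p,M=tool();P=wcloud(d,p,M);u=(P[...,:2]-j[:2])@R*1000;z=P[...,2];cv2.imwrite("pics/lv.png",im[:,:,::-1])
r=im.astype(int);k=(r[...,0]>90)&(r[...,1]<.25*r[...,0])&(r[...,2]<.35*r[...,0])&(z>.025)&(z<.055)&(np.hypot(u[...,0]+86,u[...,1]-31)<125);q=u[k]
if len(q):
    m=q.mean(0);h=np.arctan2(m[1]-31,m[0]+86);print(len(q),m,"heading",h,"value",3.32-h)
print("tilt",M[:,2])
E
python3 lev.py
```

```text
t 14.75 jig xy [-164.7648   62.9148] z 30.996034721891355 yaw of tool y rel jig y deg 1.2954887681847842 F [ 0.6223 -3.4874  0.5019] g -0.005048713062748137
1815 [-169.0971   89.4563] heading 2.52854139301546 value 0.79145860698454
tilt [-0.0486  0.0402 -0.998 ]
```

Call:
step_arm([
  [-4, 8, 2, 0],
  [-4, 7, 2, 0],
  [-5, 7, 2, 0],
  [-5, 6, 1, 0],
  [-6, 6, 1, 0],
  [-6, 5, 1, 0],
  [-7, 5, 0, 0],
  [-7, 4, 0, 0],
])

```text
time: 15.6
tool_pos: [0.4497, -0.2042, 0.0207]
tool_rot: [-0.026, -0.077, 0.996, 0.023]
contact_force: [-3.8, -4.5, 0.3]
gripper_width: -0.0
```

```bash
python3 lev.py
```

```text
t 15.6 jig xy [-121.1986  118.7945] z 20.659854993173276 yaw of tool y rel jig y deg 1.3604982415266678 F [-3.832  -4.4854  0.2987] g -0.0002538691678900874
54 [-97.5894 121.621 ] heading 1.6979942868920979 value 1.622005713107902
tilt [-0.0543  0.0428 -0.9976]
```

Call:
step_arm([
  [-6, 1, -1, 0],
  [-6, 1, 0, 0],
  [-6, 0, 0, 0],
  [-6, 0, 0, 0],
  [-6, 0, 0, 0],
])

```text
time: 16.15
tool_pos: [0.4709, -0.1964, 0.0188]
tool_rot: [-0.041, -0.079, 0.996, 0.025]
contact_force: [-34.1, -10.8, 23.0]
gripper_width: 0.002
```

```bash
python3 lev.py
```

```text
t 16.15 jig xy [-99.1542 123.8311] z 18.802579052387845 yaw of tool y rel jig y deg 1.5221451468687945 F [-34.125  -10.7675  22.958 ] g 0.0019642243150846186
83 [-78.6134 116.3983] heading 1.484514884933079 value 1.835485115066921
tilt [-0.0869  0.0438 -0.9953]
```

The lever is at its limit (value about 1.83, 34 N reaction). I back off and verify.

Call:
step_arm([
  [6, 0, 0, 0],
  [15, 0, 0, 0],
  [20, 5, 0, 0],
  [10, 5, -20, 0],
  [0, 0, -40, 0],
  [0, 0, -40, 0],
  [0, 0, -30, 0],
  [0, 0, 0, 0],
])

```text
time: 17.0
tool_pos: [0.4296, -0.1948, 0.1543]
tool_rot: [-0.04, -0.078, 0.996, 0.034]
contact_force: [1.3, -0.8, 1.0]
gripper_width: 0.006
```

```bash
python3 lev.py; sed -i 's/w5.png/w6.png/' look2.py; python3 look2.py
```

```text
t 17.0 jig xy [-139.9562  130.7992] z 154.25341583399322 yaw of tool y rel jig y deg 1.371345387640907 F [ 1.3168 -0.8439  1.0136] g 0.005545159785518343
429 [-84.7938  99.1103] heading 1.5530893223027578 value 1.766910677697242
tilt [-0.0887  0.063  -0.9941]
t 17.05 jig xy [-141.0024  131.651 ] z 152.021252895718 yaw of tool y rel jig y deg 1.3636189932086014 F [0.2219 0.1816 0.1635] g -0.003167239943233636
block ((-36.8942985534668, 31.95223617553711), (58.16398620605469, 32.03838348388672), 43.118717193603516) 0.034353398789824977 [[-51.2625   3.8687]
 [ -7.8089  58.9515]]
stop face y [-8.593  -1.9902]
fence front 80 None
fence front 110 None
fence front 140 None
fence front 170 None
grip [-84.6908  98.8533] [ 0.08   -0.9968] 0.03957054566586289 heading [np.float64(1.5515038587599936)]
```

View pics/w6.png

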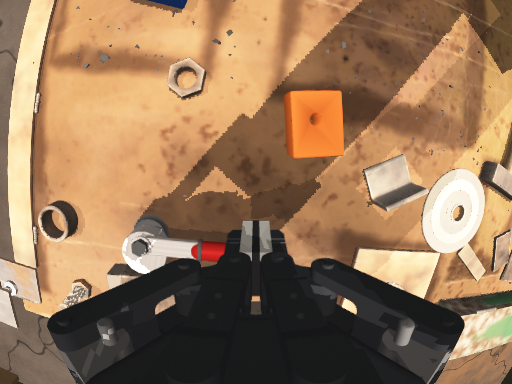

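The nut, ring and bolt are undisturbed, but the gripper hides part of the corner. I move aside and check with the top camera.

Call:
step_arm([
  [0, 40, -10, 0],
  [0, 48, -10, 0],
  [0, 48, 0, 0],
  [0, 48, 0, 0],
  [0, 48, 0, 0],
  [0, 30, 0, 0],
  [0, 0, 0, 0],
])

```text
time: 17.8
tool_pos: [0.3813, 0.0757, 0.1782]
tool_rot: [-0.054, -0.076, 0.995, 0.044]
contact_force: [0.3, -0.8, -0.3]
gripper_width: 0.002
```

Run:
```python
from h import *
where()
im,d=grab_frame("top");P=cloud("top",d);z=P[...,2];u=(P[...,:2]-j[:2])@R*1000
b_,s_=im[90:230,170:340,::-1],None;cv2.imwrite("pics/t2.png",cv2.resize(b_,None,fx=4,fy=4,interpolation=cv2.INTER_CUBIC))
k=(z>.031)&(z<.045)&(u[...,0]<6)&(u[...,0]>-56)&(u[...,1]>-5)&(u[...,1]<70);q=u[k]
print("block",cv2.minAreaRect(q.astype(np.float32)),np.median(z[k]),np.percentile(q,[1,99],axis=0))
r=im.astype(int);k=(r[...,0]>90)&(r[...,1]<.3*r[...,0])&(r[...,2]<.35*r[...,0])&(np.hypot(u[...,0]+86,u[...,1]-31)<130);q=u[k]
m=q.mean(0);print("grip",len(q),m,"value",3.32-np.arctan2(m[1]-31,m[0]+87.5),cv2.minAreaRect(q.astype(np.float32)))
```

```text
t 17.8 jig xy [-152.8484  405.2487] z 178.19712541826132 yaw of tool y rel jig y deg 0.9974642289046596 F [ 0.2525 -0.7718 -0.3195] g 0.0021315477073179053
block ((-25.069196701049805, 30.672502517700195), (61.473854064941406, 71.3885726928711), 0.580234944820404) 0.03594918674530134 [[-50.9638  -0.1167]
 [  5.0161  61.3941]]
grip 157 [-79.8765 117.5374] value 1.8370716269577267 ((-79.5791244506836, 115.337646484375), (60.17222595214844, 16.342456817626953), 86.91959381103516)
```

View pics/t2.png

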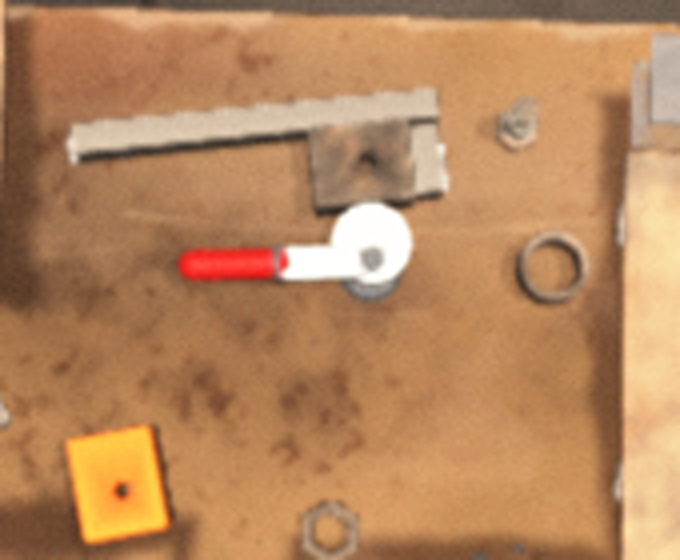

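The block (365,160) is hard in the corner, the cam (370,240) presses on it, and the lever points along the fence. Bolt, ring and nut are in place.

```bash
python3 -c "
from plant import *
print(job_done())"
```

```text
the job is handed in; nothing more can be done
None
```

The block is in the corner of the jig, locked by the cam, and I handed the job in at about 17.9 s; no verdict was reported.

- **How it was done:** I gripped the block lightly, turned it square and slid it along the table against the back fence without lifting it. The shut fingers then pushed it along the fence until it met the end stop with about 15 N. They swung the lever to its limit, where the reaction was about 34 N, and backed off clear.
- **Block position:** The last top view put the block's edges at y ≈ 0 to 61 mm and its front at x ≈ −51 mm. That puts it within about 1–2 mm of the seat, lying flat with its top at 36 mm. It measured square to within about 0.2° before locking.
- **Lever:** The last top view read about 1.84 rad, against the limit of 1.83.
- **Bystanders:** The bolt, nut and ring looked untouched in the pictures; I did not re-measure their positions.
- **Readings that disagreed:** A wrist view with the gripper partly in the way gave the lever at 1.77 rad, still above the required 1.65. The last top view's rectangle fit of the block was spoiled by fence points, so I used its edge positions instead.
- **Not measured:** The cam's clamping force has no direct sensor. I judged it from the lever being at its limit and the cam visibly touching the block.

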